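# Pack a blood sample into the steel transport drum

### The arm

A 6-joint arm with a two-finger parallel gripper is mounted at the origin on the work surface. World frame = base frame: x ahead of the robot, y to its left, z up, the work surface at z = 0. Lengths are in mm, angles in rad, forces in N, time in s.
With the tool pointing down it reaches from about 400 to 925 mm from the base axis. Payload 12.5 kg.
Tool frame: the origin (TCP) lies at the very end of the fingers, on their centre line; the grasp point (between the pads) lies 19 mm behind it; z points along the fingers, y is the line along which they close (so a half turn about z gives the same grasp; the last joint's range is limited). The gripper opens to 95 mm and grips with 3 to 60 N. Pads are 20 mm wide; open, the fingers measure 119 mm over their backs; the gripper's body (75 mm by 180 mm) begins 59 mm behind the grasp point.
Start: joints at [-1.283, 0.491, 1.559, -0, 1.092, -0.106], TCP at [239.837, -577.17, 214.661] pointing down, gripper open.
Joint ranges: [-3.1, 3.1], [-0.84, 2.19], [0.05, 2.79], [-1.13, 4.28], [0.06, 2.93], [-2.69, 2.69]. Speed limits (rad/s): [2.22, 2.22, 2.79, 3.14, 3.14, 3.14].

### API

Orientations are given as [roll, pitch, yaw] about the fixed x, y, z axes, in that order (R = Rz(yaw) Ry(pitch) Rx(roll)).
In Python, from cell import state, imaging, env, spot_in, mark_of gives the robot as it stands. The module is installed in compiled form; this text tells all that it offers.
- The arm moves only by the tool step_arm, never from a script. Its argument "increments" is a list of rows, each an object with "slide": the shift along the tool's x, y, z in m, a list of three; "roll": the turn about the tool's z in rad. A call has 1 to 5 rows; each row is the pose to reach, as a shift and turn from the pose commanded when the call began, along the tool's axes at that moment; what a row does not reach only later rows make up. A row lasts 1/8 s, in which the tool goes at most 62.5 mm and 10.7 degrees, less where a joint would pass 70% of its speed; a pose out of reach is approached as far as the arm can. A call with a gripper value outside its range is refused whole. "fingers" is the opening, from 0 (shut) to 1 (fully open), set as the call begins (left out, the last holds). The fingers move at their own pace and stop on an object; the grip force is fixed at half the most. Time passes only in rows, so rows that repeat a pose let the fingers close. It gives the time, the measured TCP pose, the force, the opening and the grip force at its end, in the units of the state.
- state(): the state, without advancing time (a new reading comes with each control period).
- imaging.read_camera(name): name is "scene" or "top" or "wrist"; returns a dict with "color" (480x640x3 uint8, red, green, blue), "z_map" (480x640 float32, mm along the optical axis (not along the pixel's ray), 0 where there is no reading), "intrinsics" (3x3 intrinsics, pixels), "camera_from_world" (4x4, takes a point from world to camera coordinates). Camera axes: x right, y up, looking along -z (the intrinsics and any distortion apply to the point x, -y, -z); pixel columns grow to the right and rows downward; lengths in mm; the calibration is good to about 2 mm. A picture is of the moment at which its call begins.
- env.job_done(): hands the job in; it is judged then, once.
Trained networks look in the newest picture that a camera, given by its name, has taken for a name from the list of things; names that differ only in an ending like _2 or _b are one class to them, and where a whole thing is asked for, a point or a joint stands for the part that bears it (a point fixed in the world has none). Each returns a list of dicts, best first, with "confidence" (0 to 1); they miss things now and then, are a little off and sometimes report something else, mostly with a low value. They report only what shows in the picture. A call takes as long as a camera call. They do not tell look-alikes from the thing itself.
- spot_in(camera, target): "bbox" ([left, top, right, bottom] in pixels, round what is visible of it).
- mark_of(camera, target): "uv" ([column, row] in pixels: a listed point, or the origin of a listed thing).
The state is a dict: "t": time; "joints": joint angles; "qvel": joint speeds; "tau": joint torques, N m; "eef_pos": TCP position; "tcp_rot": TCP orientation; "ft_force": force on the tool from outside, world axes, zero at the start; "moment": the same for the moment, N m; "opening": opening from 0.0 (shut) to 1.0 (fully open); "grip_force": force on a finger pad.
Only numpy, scipy, OpenCV 4.12 (cv2) and the standard library are available. Lean on these libraries where they do the work, as an engineer would, in place of code of your own. Each camera call takes 0.05 s, during which the arm holds its last target. There are 200 camera calls.

### The job

Pack the blood sample for transport, one piece at a time from the outside in: set the white foam holder flat inside the open steel drum with its hole up, stand the empty steel cup in the holder's hole, stand the capped sample tube in the cup, and last close the drum with its steel lid so that it sits level on the rim all round. Keep the tube upright the whole time, and leave the rack of tubes, the water bottle and the phone where they are.

Things in the scene. Friction and masses are not known exactly. Their poses are not given: they have to be found in the camera images.
- drum: Open steel dressing drum, empty, fixed to the table. mm: outside diameter 168, inside 160, height 70, floor 4 thick; two small wire handles low on its sides reach 96 from the axis. Origin on its axis at the table surface; z up.
- holder_center (a point): White rigid foam block, loose, flat, hole up. mm: 90 (its x) by 64 (its y) by 28 high, 60 g. Round blind hole in its middle: 54 diameter, 18 deep (10 of floor under it), mouth chamfered 2. The point is the block's centre, 14 above its underside, on the hole's axis. Grip it across the 64.
- cup_center (a point): Empty plain steel cup, loose, straight-sided, no handle, standing open end up. mm: outside diameter 44, inside 39, 55 high, floor 4 thick, about 80 g. The point is on its axis half-way up, 27.5 above its underside. It fits the holder's hole with 5 to spare all round and stands out 37 above the holder.
- tube_center (a point): Glass sample tube with paper label and grey cap, loose, flat-bottomed, standing alone on the table. mm: 22 diameter all the way, 85 high, about 35 g. The point is on its axis half-way up, 42.5 above its underside; z runs to the cap. Standing in the cup it rises 34 above the cup's rim.
- lid_knob (a point): Drum's steel lid, loose, on the table skirt down, about 350 g. mm: 186 across; raised crown 150 across, top 63 above the lower edge; central black knob 24 diameter, top at 98. The point: on the axis in the knob, 86 above the lower edge. Skirt 180 inside, 15 deep; its ledge rests on the drum's rim, the point then 141 above the table. Hollow crown clears the tube (ceiling 45 above the rim).
- rack_center (a point): mm. Bystander: white foam rack, 65 by 160, 96 high, full of red-capped blood tubes, loose. The point is 50 above the table, in its middle; its long side is y.
- bottle_center (a point): mm. Bystander: clear plastic water bottle with a blue cap, 66 diameter, 210 high, loose. The point is on its axis 100 above the table.
- phone_center (a point): mm. Bystander: black phone lying flat, 75 by 150 by 9, loose. The point is its centre.
There are look-alikes about, which are no part of the job. Of the things that look like the part that bears holder_center, take the one that is farthest to the robot's right at the start.

How it is judged (in metres and radians):
On the way, in this order (a step that is already met when the one before it is completed fails the run):
1. the foam holder lies flat on the drum's floor, released (horizontal distance between holder_center and drum below 0.035 m and z of holder_center in the frame of drum between 0.014 and 0.022 m and angle between holder_center's own z axis and vertical below 0.12 rad and contact force between holder and the fingers below 0.2 N), for 0.2 s.
2. the cup stands in the holder's hole inside the drum, released (horizontal distance between holder_center and drum below 0.035 m and z of holder_center in the frame of drum between 0.014 and 0.022 m and angle between each of holder_center, cup_center's own z axis and vertical below 0.12 rad and horizontal distance between cup_center and holder_center below 0.01 m and z of cup_center in the frame of holder_center between 0.0195 and 0.0285 m and contact force between cup and the fingers below 0.2 N), for 0.2 s.
3. the tube stands upright in the cup, released (horizontal distance between holder_center and drum below 0.035 m and z of holder_center in the frame of drum between 0.014 and 0.022 m and angle between each of holder_center, cup_center, tube_center's own z axis and vertical below 0.12 rad and horizontal distance between cup_center and holder_center below 0.01 m and z of cup_center in the frame of holder_center between 0.0195 and 0.0285 m and horizontal distance between tube_center and cup_center below 0.012 m and z of tube_center in the frame of cup_center between 0.0145 and 0.0235 m and contact force between tube and the fingers below 0.2 N), for 0.2 s.
4. the lid sits level on the drum over the packed sample, released (horizontal distance between lid_knob and drum below 0.012 m and z of lid_knob in the frame of drum between 0.1365 and 0.1455 m and angle between lid_knob's own z axis and vertical below 0.05 rad and contact force between lid and the fingers below 0.2 N), for 0.2 s.
At the end, for the whole second after the job is handed in: Holder flat on the drum floor (35 mm from its axis at most), cup on the floor of the hole (axes within 10 mm), tube on the cup floor (12 mm), each upright within 0.12 rad and 4 mm in height; lid on the rim (12 mm, 4 mm, tilt under 0.05 rad). All released, under 20 mm/s (horizontal distance between holder_center and drum below 0.035 m and z of holder_center in the frame of drum between 0.014 and 0.022 m and angle between each of holder_center, cup_center, tube_center's own z axis and vertical below 0.12 rad and horizontal distance between cup_center and holder_center below 0.01 m and z of cup_center in the frame of holder_center between 0.0195 and 0.0285 m and horizontal distance between tube_center and cup_center below 0.012 m and z of tube_center in the frame of cup_center between 0.0145 and 0.0235 m and horizontal distance between lid_knob and drum below 0.012 m and z of lid_knob in the frame of drum between 0.1365 and 0.1455 m and angle between lid_knob's own z axis and vertical below 0.05 rad and linear speed of each of holder, cup, tube, lid below 0.02 m/s); the robot touches nothing.
It fails at once if the tube is tipped by more than about 40 degrees (angle between tube_center's own z axis and vertical above 0.7 rad).
It fails at once if the rack of tubes is moved by more than 30 mm or tipped over (distance of rack_center from where it was at the start of the episode above 0.03 m or angle between rack_center's own z axis and vertical above 0.5 rad).
It fails at once if the water bottle is moved by more than 30 mm or tipped over (distance of bottle_center from where it was at the start of the episode above 0.03 m or angle between bottle_center's own z axis and vertical above 0.5 rad).
It fails at once if the phone is moved by more than 30 mm or tipped over (distance of phone_center from where it was at the start of the episode above 0.03 m or angle between phone_center's own z axis and vertical above 0.5 rad).
It also fails if it takes over 120 s, if anything falls off the work surface, if the arm or the gripper's body presses on something with over 40 N, if the wrist force passes 120 N, or if a joint passes its speed limit or range.

## Working session

There is one attempt and no reset: what is moved stays moved. The work goes in short steps, Python scripts to look and compute and a tool call to move; the robot and the scene stay as the last step left them, time stands still between calls to the robot, and variables do not carry over. Pictures are saved under pics/ and viewed, at most 14 in all, crops included, and the job is handed in when it is done.

Besides the shell and the picture viewer there is one more tool, called after ">>>" as name(argument=value, ...), one argument or row to a line, values as JSON. step_arm: Moves the arm, as the interface text tells. Its arguments: {"type":"object","properties":{"increments":{"type":"array"},"fingers":{"type":"number"}},"required":["increments"]}

```bash
mkdir -p pics; cat > h.py <<'E'
import numpy as np, cv2
from cell import state, imaging, env, spot_in, mark_of
from scipy.spatial.transform import Rotation as R
def cam(n,save=None):
    c=imaging.read_camera(n)
    if save: cv2.imwrite('pics/'+save,c['color'][:,:,::-1])
    return c
def ray(c,uv,z):
    "world point on pixel ray at height z"
    K=np.array(c['intrinsics']);T=np.array(c['camera_from_world'])
    d=np.linalg.inv(K)@[uv[0],uv[1],1]; d=np.array([d[0],-d[1],-d[2]])
    Rt=T[:3,:3].T; o=-Rt@T[:3,3]; w=Rt@d
    return o+w*(z-o[2])/w[2]
def cloud(c):
    K=np.array(c['intrinsics']);T=np.array(c['camera_from_world']);z=c['z_map']
    v,u=np.mgrid[:480,:640]
    p=np.stack([(u-K[0,2])/K[0,0]*z,-(v-K[1,2])/K[1,1]*z,-z],-1)
    w=(p-T[:3,3])@T[:3,:3]
    w[z==0]=np.nan
    return w
def proj(c,P):
    K=np.array(c['intrinsics']);T=np.array(c['camera_from_world'])
    q=T[:3,:3]@np.array(P)+T[:3,3]; q=K@[q[0],-q[1],-q[2]]; return q[:2]/q[2]
def st():
    s=state(); print({k:np.round(s[k],3).tolist() for k in('t','joints','eef_pos','tcp_rot','ft_force','opening','grip_force')}); return s
E
python3 - <<'E'
from h import *
st()
H=dict(drum=0,holder_center=14,cup_center=27.5,tube_center=42.5,lid_knob=86,rack_center=50,bottle_center=100,phone_center=4)
for n in('top','scene'):
    c=cam(n,n+'1.png'); 
    for k,z in H.items():
        for m in mark_of(n,k)[:4]: print(n,k,round(m['confidence'],2),np.round(m['uv']),np.round(ray(c,m['uv'],z)))
E
```

```text
{'t': 0.0, 'joints': [-1.283, 0.492, 1.559, 0.0, 1.092, -0.106], 'eef_pos': [239.791, -576.921, 214.074], 'tcp_rot': [-3.141, -0.0, 0.394], 'ft_force': [0.262, -0.344, 0.063], 'opening': 0.999, 'grip_force': 0.0}
top drum 0.85 [449. 253.] [ 482. -345.    0.]
top holder_center 0.85 [150. 143.] [756. 402.  14.]
top holder_center 0.76 [282. 245.] [500.  72.  14.]
top holder_center 0.56 [183. 359.] [226. 307.  14.]
top cup_center 0.6 [345. 254.] [477. -81.  28.]
top tube_center 0.65 [312. 193.] [626.  -2.  42.]
top lid_knob 0.56 [171. 262.] [454. 326.  86.]
top lid_knob 0.19 [380. 135.] [ 760. -164.   86.]
top rack_center 0.98 [379. 135.] [ 770. -166.   50.]
top bottle_center 0.88 [216. 135.] [753. 227. 100.]
top phone_center 0.73 [282. 131.] [793.  74.   4.]
scene drum 0.83 [206. 208.] [ 482. -338.    0.]
scene drum 0.73 [356. 272.] [494.  75.   0.]
scene drum 0.2 [475. 280.] [393. 324.   0.]
scene holder_center 0.78 [358. 275.] [509.  88.  14.]
scene holder_center 0.65 [452. 430.] [754. 391.  14.]
scene cup_center 0.86 [297. 235.] [477. -85.  28.]
scene tube_center 0.75 [299. 293.] [627.   3.  42.]
scene lid_knob 0.62 [480. 279.] [454. 335.  86.]
scene lid_knob 0.33 [293. 377.] [823.  96.  86.]
scene rack_center 0.62 [192. 314.] [ 777. -167.   50.]
scene bottle_center 0.85 [374. 372.] [752. 227. 100.]
scene phone_center 0.92 [292. 378.] [790.  72.   4.]
scene phone_center 0.69 [190. 314.] [ 759. -193.    4.]
```

View pics/top1.png

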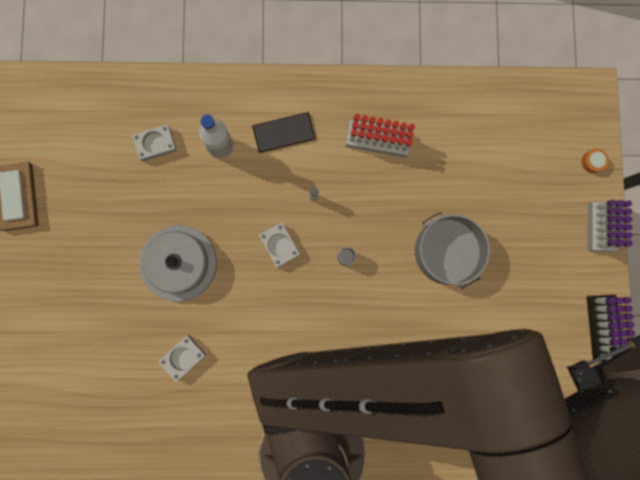

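View pics/scene1.png

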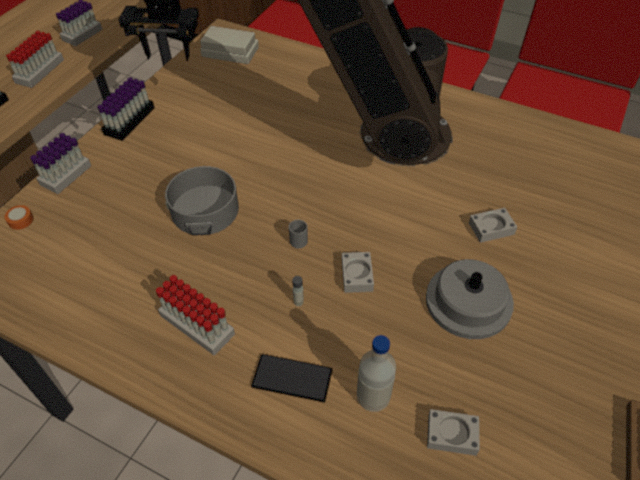

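Candidates for the holder, by their pixels in the top view, are (154,143), (282,245) and (183,358). The robot's right is −y, which is right in the top view, so I choose (282,245). The white thing at scene (230,42) is a stack of paper, not a holder.

```bash
python3 - <<'E'
from h import *
c=cam('top'); w=cloud(c)
cv2.imwrite('pics/crop1.png',cv2.resize(c['color'][170:320,230:500,::-1],None,fx=2.8,fy=2.8,interpolation=cv2.INTER_CUBIC))
for n in('top','scene'):
  c=cam(n); w=cloud(c)
  for k,p,r,lo,hi in[('holder',(500,72),70,20,40),('drum',(482,-342),110,55,80),('cup',(477,-83),45,45,62),('tube',(627,0),35,70,92),('lid',(454,328),120,5,30),('knob',(454,328),35,85,105),('crown',(454,328),90,55,70)]:
    m=(np.hypot(w[...,0]-p[0],w[...,1]-p[1])<r)&(w[...,2]>lo)&(w[...,2]<hi)
    q=w[m]
    if len(q)<5: print(n,k,len(q));continue
    rc=cv2.minAreaRect(q[:,:2].astype(np.float32)); cc=cv2.minEnclosingCircle(q[:,:2].astype(np.float32))
    print(n,k,len(q),'z',np.round(np.median(q[:,2]),1),'rect',np.round(rc[0]),np.round(rc[1]),round(rc[2],1),'circ',np.round(cc[0]),round(cc[1],1))
E
```

```text
top holder 593 z 28.3 rect [501.  80.] [90. 64.] 29.3 circ [501.  79.] 54.1
top drum 608 z 68.3 rect [ 487. -340.] [167. 167.] 36.9 circ [ 487. -340.] 85.0
top cup 74 z 54.0 rect [472. -85.] [43. 42.] 33.5 circ [473. -85.] 21.9
top tube 72 z 85.2 rect [624.  -5.] [21. 19.] 2.2 circ [623.  -4.] 10.8
top lid 1496 z 18.0 rect [456. 328.] [230. 228.] 67.7 circ [454. 328.] 119.6
top knob 94 z 97.3 rect [456. 326.] [22. 23.] 1.5 circ [457. 326.] 12.1
top crown 2992 z 63.0 rect [456. 326.] [147. 149.] 0.3 circ [457. 326.] 75.3
scene holder 668 z 26.8 rect [500.  81.] [98. 64.] 29.2 circ [502.  81.] 54.6
scene drum 799 z 65.0 rect [ 488. -338.] [170. 166.] 32.9 circ [ 486. -339.] 88.1
scene cup 136 z 51.0 rect [473. -83.] [45. 42.] 16.4 circ [473. -84.] 23.7
scene tube 108 z 82.7 rect [624.  -3.] [23. 21.] 35.8 circ [624.  -2.] 12.5
scene lid 1608 z 17.1 rect [468. 327.] [186. 178.] 86.0 circ [452. 329.] 109.6
scene knob 116 z 95.7 rect [458. 327.] [24. 24.] 60.5 circ [457. 328.] 14.4
scene crown 3075 z 62.1 rect [459. 327.] [149. 147.] 79.6 circ [458. 328.] 76.1
```

View pics/crop1.png

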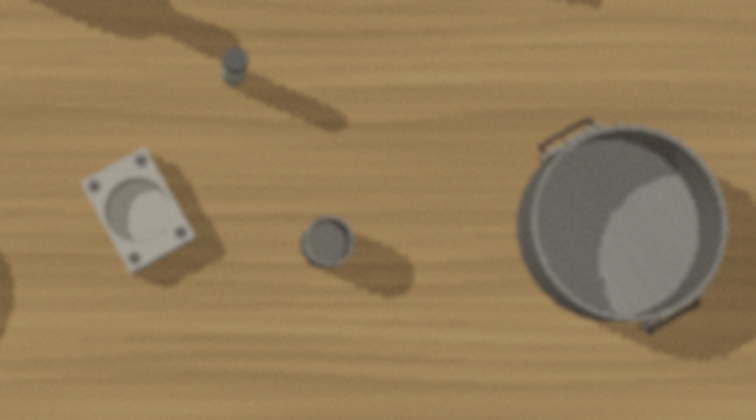

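```bash
cat >> h.py <<'E'
def go(x,y,z,yaw=None):
    s=state(); p=np.array(s['eef_pos']); M=R.from_euler('xyz',s['tcp_rot']).as_matrix()
    d=M.T@(np.array([x,y,z])-p); r=0 if yaw is None else -(yaw-s['tcp_rot'][2])
    r=(r+np.pi/2)%np.pi-np.pi/2
    print('slide',np.round(d/1000,4).tolist(),'roll',round(r,3))
E
python3 -c "
from h import *
go(480,-250,214,.511);go(501,80,150,.511)"
```

```text
slide [0.3473, -0.21, 0.0006] roll -0.117
slide [0.4933, -0.5066, 0.0646] roll -0.117
```

>>> step_arm(
  increments=[
    {"slide":[0.347,-0.21,0],"roll":-0.117},
    {"slide":[0.347,-0.21,0],"roll":-0.117},
    {"slide":[0.347,-0.21,0],"roll":-0.117},
    {"slide":[0.347,-0.21,0],"roll":-0.117},
    {"slide":[0.493,-0.507,0.0],"roll":-0.117},
  ],
  fingers=1,
)

```text
t: 1.68
eef_pos: [404.1, -313.4, 214.6]
tcp_rot: [3.141, -0.0, 0.511]
ft_force: [0.7, 0.2, -1.0]
opening: 1.002
grip_force: 0.0
```

```bash
python3 -c "
from h import *
st();go(501,80,150,.511)"
```

```text
{'t': 1.675, 'joints': [-0.789, 0.33, 1.834, 0.0, 0.977, 0.271], 'eef_pos': [404.081, -313.404, 214.615], 'tcp_rot': [3.141, -0.0, 0.511], 'ft_force': [0.736, 0.19, -0.956], 'opening': 1.002, 'grip_force': 0.0}
slide [0.277, -0.2958, 0.0645] roll 0.0
```

>>> step_arm(
  increments=[
    {"slide":[0.277,-0.296,0.0]},
    {"slide":[0.277,-0.296,0.0]},
    {"slide":[0.277,-0.296,0.0]},
    {"slide":[0.277,-0.296,0.065]},
    {"slide":[0.277,-0.296,0.065]},
  ],
)

```text
invalid input at $.increments[0]: expected keys slide, roll
```

```bash
python3 -c "
from h import *
st();go(501,80,150,.511)"
```

```text
{'t': 1.675, 'joints': [-0.789, 0.33, 1.834, 0.0, 0.977, 0.271], 'eef_pos': [404.081, -313.404, 214.615], 'tcp_rot': [3.141, -0.0, 0.511], 'ft_force': [0.736, 0.19, -0.956], 'opening': 1.002, 'grip_force': 0.0}
slide [0.277, -0.2958, 0.0645] roll 0.0
```

>>> step_arm(
  increments=[
    {"slide":[0.277,-0.296,0.0],"roll":0},
    {"slide":[0.277,-0.296,0.0],"roll":0},
    {"slide":[0.277,-0.296,0.0],"roll":0},
    {"slide":[0.277,-0.296,0.065],"roll":0},
    {"slide":[0.277,-0.296,0.065],"roll":0},
  ],
)

```text
t: 2.3
eef_pos: [476.6, -14.6, 178.9]
tcp_rot: [3.141, -0.001, 0.511]
ft_force: [0.9, -0.1, 0.4]
opening: 0.999
grip_force: 0.0
```

```bash
python3 -c "
from h import *
st();go(501,80,150,.511)"
```

```text
{'t': 2.3, 'joints': [-0.169, 0.328, 1.956, -0.0, 0.856, 0.891], 'eef_pos': [476.615, -14.635, 178.889], 'tcp_rot': [3.141, -0.001, 0.511], 'ft_force': [0.933, -0.148, 0.368], 'opening': 0.999, 'grip_force': 0.0}
slide [0.0675, -0.0707, 0.0289] roll -0.0
```

>>> step_arm(
  increments=[
    {"slide":[0.0675,-0.0705,0.029],"roll":0},
    {"slide":[0.0675,-0.0705,0.029],"roll":0},
    {"slide":[0.0675,-0.0705,0.029],"roll":0},
  ],
)

```text
t: 2.68
eef_pos: [500.5, 80.1, 149.1]
tcp_rot: [-3.141, 0.001, 0.514]
ft_force: [0.4, -0.6, 0.4]
opening: 0.999
grip_force: 0.0
```

```bash
cat >> h.py <<'E'
def patch(c,p,r,lo,hi):
    w=cloud(c); m=(np.hypot(w[...,0]-p[0],w[...,1]-p[1])<r)&(w[...,2]>lo)&(w[...,2]<hi); q=w[m]
    if len(q)<5: print(len(q)); return
    rc=cv2.minAreaRect(q[:,:2].astype(np.float32)); print(len(q),'z',np.round(np.median(q[:,2]),1),'rect',np.round(rc[0],1),np.round(rc[1],1),round(rc[2],1)); return q
E
python3 -c "
from h import *
st();go(501,80,150,.511)
c=cam('wrist','w1.png');patch(c,(501,80),65,20,40)
"
```

```text
{'t': 2.675, 'joints': [0.028, 0.41, 1.919, 0.0, 0.814, 1.085], 'eef_pos': [500.506, 80.062, 149.064], 'tcp_rot': [-3.141, 0.001, 0.514], 'ft_force': [0.391, -0.65, 0.422], 'opening': 0.999, 'grip_force': 0.0}
slide [0.0004, 0.0003, -0.0009] roll 0.003
4415 z 27.4 rect [500.  82.] [89.9 64.2] 29.4
```

View pics/w1.png

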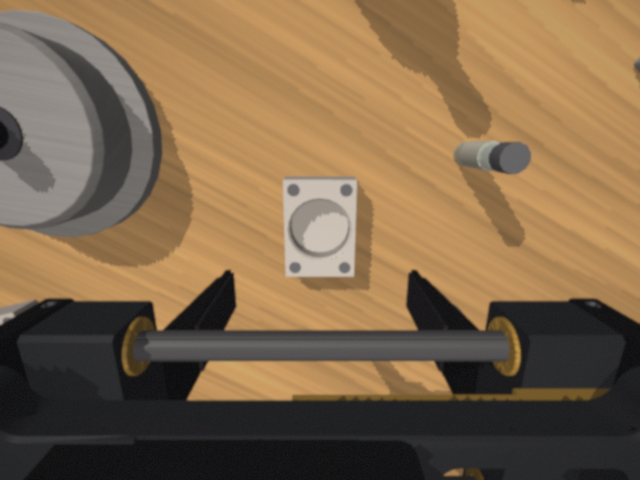

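The wrist picture shows the holder at about (320,228), squared up and centred between the open fingers. I go down and grip it.

>>> step_arm(
  increments=[
    {"slide":[0.0005,-0.001,0.06],"roll":0},
    {"slide":[0.0005,-0.001,0.12],"roll":0},
    {"slide":[0.0005,-0.001,0.144],"roll":0},
    {"slide":[0.0005,-0.001,0.144],"roll":0},
  ],
)

```text
t: 3.22
eef_pos: [499.9, 78.0, 4.9]
tcp_rot: [-3.14, 0.003, 0.509]
ft_force: [-0.1, -0.9, 1.2]
opening: 1.002
grip_force: 0.0
```

>>> step_arm(
  increments=[
    {"slide":[0,0,0],"roll":0},
    {"slide":[0,0,0],"roll":0},
    {"slide":[0,0,0],"roll":0},
    {"slide":[0,0,0],"roll":0},
  ],
  fingers=0,
)

```text
t: 3.72
eef_pos: [500.9, 79.1, 6.7]
tcp_rot: [3.141, -0.001, 0.511]
ft_force: [-0.9, -0.7, 8.6]
opening: 0.706
grip_force: 30.0
```

>>> step_arm(
  increments=[
    {"slide":[0,0,-0.06],"roll":0},
    {"slide":[0,0,-0.12],"roll":0},
    {"slide":[0,0,-0.16],"roll":0},
    {"slide":[0,0,-0.16],"roll":0},
  ],
)

```text
t: 4.22
eef_pos: [501.6, 79.2, 168.9]
tcp_rot: [3.139, -0.005, 0.511]
ft_force: [0.3, -0.3, -1.2]
opening: 0.708
grip_force: 30.0
```

```bash
python3 -c "
from h import *
st();go(487,-339,164,.511)
"
```

```text
{'t': 4.225, 'joints': [0.027, 0.381, 1.9, -0.0, 0.855, 1.086], 'eef_pos': [501.618, 79.201, 168.883], 'tcp_rot': [3.139, -0.005, 0.511], 'ft_force': [0.313, -0.279, -1.215], 'opening': 0.708, 'grip_force': 30.0}
slide [-0.2173, 0.3576, 0.0048] roll 0.0
```

>>> step_arm(
  increments=[
    {"slide":[-0.217,0.3575,0],"roll":0},
    {"slide":[-0.217,0.3575,0],"roll":0},
    {"slide":[-0.217,0.3575,0],"roll":0},
    {"slide":[-0.217,0.3575,0],"roll":0},
    {"slide":[-0.217,0.3575,0],"roll":0},
  ],
)

```text
t: 4.85
eef_pos: [488.9, -235.1, 164.8]
tcp_rot: [-3.14, 0.001, 0.511]
ft_force: [0.8, 0.9, -1.1]
opening: 0.707
grip_force: 30.0
```

```bash
python3 -c "
from h import *
st();go(487,-339,150,.511)
"
```

```text
{'t': 4.85, 'joints': [-0.57, 0.434, 1.818, -0.0, 0.891, 0.49], 'eef_pos': [488.93, -235.059, 164.799], 'tcp_rot': [-3.14, 0.001, 0.511], 'ft_force': [0.775, 0.891, -1.07], 'opening': 0.707, 'grip_force': 30.001}
slide [-0.0525, 0.0897, 0.0147] roll -0.0
```

>>> step_arm(
  increments=[
    {"slide":[-0.0525,0.0895,0.015],"roll":0},
    {"slide":[-0.0525,0.0895,0.015],"roll":0},
    {"slide":[-0.0525,0.0895,0.015],"roll":0},
    {"slide":[-0.0525,0.0895,0.015],"roll":0},
  ],
)

```text
t: 5.35
eef_pos: [487.2, -336.1, 150.0]
tcp_rot: [-3.14, 0.001, 0.511]
ft_force: [-0.3, -0.3, -0.5]
opening: 0.705
grip_force: 30.0
```

```bash
python3 -c "
from h import *
st();go(487,-339,10,.511)
c=cam('wrist','w2.png')
q=patch(c,(487,-339),95,60,75)
c=cam('scene');patch(c,(487,-339),70,150,180)
"
```

```text
{'t': 5.35, 'joints': [-0.716, 0.516, 1.712, 0.0, 0.916, 0.345], 'eef_pos': [487.227, -336.141, 149.965], 'tcp_rot': [-3.14, 0.001, 0.511], 'ft_force': [-0.271, -0.296, -0.49], 'opening': 0.705, 'grip_force': 30.0}
slide [-0.0015, 0.0026, 0.14] roll -0.0
3067 z 69.0 rect [ 506.  -328.1] [122.7 166.8] 27.8
1021 z 167.6 rect [ 489.6 -335.4] [95.8 85. ] 26.7
```

View pics/w2.png

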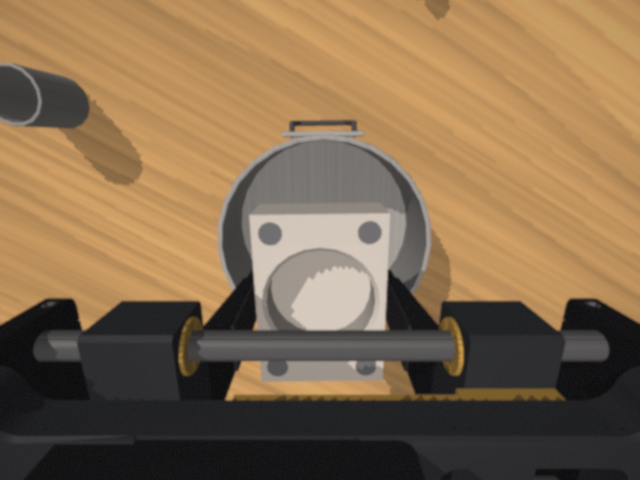

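The wrist picture shows the holder level in the fingers, with its hole at about (320,293), above the drum whose rim is centred near (325,230). I lower it.

>>> step_arm(
  increments=[
    {"slide":[-0.0015,0.0026,0.05],"roll":0},
    {"slide":[-0.0015,0.0026,0.1],"roll":0},
    {"slide":[-0.0015,0.0026,0.13],"roll":0},
    {"slide":[-0.0015,0.0026,0.134],"roll":0},
    {"slide":[-0.0015,0.0026,0.134],"roll":0},
  ],
)

```text
t: 6.08
eef_pos: [488.2, -339.7, 17.9]
tcp_rot: [3.141, -0.0, 0.512]
ft_force: [-0.3, -0.4, -0.3]
opening: 0.707
grip_force: 30.0
```

>>> step_arm(
  increments=[
    {"slide":[0,0,0.002],"roll":0},
    {"slide":[0,0,0.003],"roll":0},
    {"slide":[0,0,0.003],"roll":0},
  ],
)

```text
t: 6.45
eef_pos: [487.7, -340.1, 14.4]
tcp_rot: [3.141, -0.0, 0.511]
ft_force: [-0.1, -0.5, -0.6]
opening: 0.709
grip_force: 30.0
```

>>> step_arm(
  increments=[
    {"slide":[0,0,0.002],"roll":0},
    {"slide":[0,0,0.003],"roll":0},
    {"slide":[0,0,0.003],"roll":0},
  ],
)

```text
t: 6.82
eef_pos: [487.6, -340.0, 10.8]
tcp_rot: [-3.142, 0.0, 0.511]
ft_force: [0.5, -0.2, -0.8]
opening: 0.705
grip_force: 30.0
```

>>> step_arm(
  increments=[
    {"slide":[0,0,0.001],"roll":0},
    {"slide":[0,0,0.001],"roll":0},
  ],
)

```text
t: 7.08
eef_pos: [487.6, -340.0, 10.7]
tcp_rot: [3.141, -0.0, 0.511]
ft_force: [-2.9, 2.0, 10.4]
opening: 0.702
grip_force: 30.0
```

>>> step_arm(
  increments=[
    {"slide":[0,0,0],"roll":0},
    {"slide":[0,0,0],"roll":0},
    {"slide":[0,0,0],"roll":0},
    {"slide":[0,0,0],"roll":0},
  ],
  fingers=0.9,
)

```text
t: 7.58
eef_pos: [487.6, -340.0, 9.8]
tcp_rot: [-3.142, 0.0, 0.511]
ft_force: [-0.2, 0.7, -0.1]
opening: 0.901
grip_force: 0.0
```

>>> step_arm(
  increments=[
    {"slide":[0,0,-0.02],"roll":0},
    {"slide":[0,0,-0.08],"roll":0},
    {"slide":[0,0,-0.14],"roll":0},
    {"slide":[0,0,-0.2],"roll":0},
    {"slide":[0,0,-0.2],"roll":0},
  ],
)

```text
t: 8.2
eef_pos: [488.8, -340.9, 214.5]
tcp_rot: [3.134, -0.003, 0.511]
ft_force: [0.3, 0.2, -0.5]
opening: 0.9
grip_force: 0.0
```

```bash
python3 -c "
from h import *
st();go(472.5,-84.5,190,.511)
c=cam('wrist');q=patch(c,(487,-339),62,26,38)
c=cam('top');q=patch(c,(487,-339),62,26,38);patch(c,(487,-340),95,60,75)
c=cam('scene');q=patch(c,(487,-339),62,26,38)
"
```

```text
{'t': 8.2, 'joints': [-0.72, 0.447, 1.638, -0.0, 1.049, 0.34], 'eef_pos': [488.84, -340.948, 214.487], 'tcp_rot': [3.134, -0.003, 0.511], 'ft_force': [0.339, 0.182, -0.529], 'opening': 0.9, 'grip_force': 0.0}
slide [0.1111, -0.2319, 0.023] roll -0.0
3062 z 31.4 rect [ 487.9 -338.8] [90.3 63.9] 30.2
371 z 32.4 rect [ 489.3 -341.1] [90.1 67. ] 30.2
278 z 68.8 rect [ 504. -311.] [101.4 168.2] 60.9
432 z 31.2 rect [ 487. -341.] [92.5 65.6] 29.3
```

>>> step_arm(
  increments=[
    {"slide":[0.111,-0.232,0.02],"roll":0},
    {"slide":[0.111,-0.232,0.02],"roll":0},
    {"slide":[0.111,-0.232,0.02],"roll":0},
    {"slide":[0.111,-0.232,0.05],"roll":0},
    {"slide":[0.111,-0.232,0.06],"roll":0},
  ],
  fingers=0.8,
)

```text
t: 8.98
eef_pos: [469.4, -80.3, 147.6]
tcp_rot: [-3.139, 0.003, 0.514]
ft_force: [1.3, -0.5, -0.4]
opening: 0.799
grip_force: 0.0
```

>>> step_arm(
  increments=[
    {"slide":[0,0,0],"roll":0},
  ],
)

```text
t: 9.1
eef_pos: [470.0, -82.2, 148.0]
tcp_rot: [-3.138, 0.003, 0.513]
ft_force: [-0.1, -0.8, 0.8]
opening: 0.805
grip_force: 0.0
```

```bash
python3 -c "
from h import *
st();c=cam('wrist');q=patch(c,(472,-84),40,48,62);go(472.5,-84.5,25,.511)
"
```

```text
{'t': 9.1, 'joints': [-0.312, 0.376, 1.986, -0.0, 0.784, 0.747], 'eef_pos': [469.972, -82.168, 147.962], 'tcp_rot': [-3.138, 0.003, 0.513], 'ft_force': [-0.115, -0.837, 0.773], 'opening': 0.805, 'grip_force': 0.0}
616 z 54.0 rect [471.8 -83.3] [42.9 42.5] 28.1
slide [0.0012, 0.0023, 0.1239] roll 0.001
```

>>> step_arm(
  increments=[
    {"slide":[0.001,0.002,0.06],"roll":0},
    {"slide":[0.001,0.002,0.1],"roll":0},
    {"slide":[0.001,0.002,0.123],"roll":0},
    {"slide":[0.001,0.002,0.123],"roll":0},
    {"slide":[0.001,0.002,0.123],"roll":0},
  ],
)

```text
t: 9.78
eef_pos: [473.4, -85.3, 27.7]
tcp_rot: [3.141, -0.001, 0.51]
ft_force: [-0.8, -0.2, 0.9]
opening: 0.798
grip_force: 0.0
```

>>> step_arm(
  increments=[
    {"slide":[0,0,0],"roll":0},
    {"slide":[0,0,0],"roll":0},
    {"slide":[0,0,0],"roll":0},
    {"slide":[0,0,0],"roll":0},
    {"slide":[0,0,0],"roll":0},
  ],
  fingers=0,
)

```text
t: 10.4
eef_pos: [472.9, -84.6, 27.1]
tcp_rot: [3.141, -0.0, 0.511]
ft_force: [-1.1, 0.0, 5.8]
opening: 0.454
grip_force: 30.0
```

>>> step_arm(
  increments=[
    {"slide":[0,0,-0.04],"roll":0},
    {"slide":[0,0,-0.1],"roll":0},
    {"slide":[0,0,-0.14],"roll":0},
    {"slide":[0,0,-0.14],"roll":0},
  ],
)

```text
t: 10.9
eef_pos: [473.9, -84.8, 169.3]
tcp_rot: [3.138, -0.004, 0.511]
ft_force: [0.1, 0.7, -2.0]
opening: 0.457
grip_force: 30.0
```

```bash
python3 -c "
from h import *
st();go(488,-340,165,.511)
"
```

```text
{'t': 10.9, 'joints': [-0.314, 0.347, 1.959, -0.0, 0.831, 0.746], 'eef_pos': [473.867, -84.835, 169.256], 'tcp_rot': [3.138, -0.004, 0.511], 'ft_force': [0.12, 0.661, -1.955], 'opening': 0.457, 'grip_force': 30.0}
slide [-0.1124, 0.2295, 0.0047] roll -0.0
```

>>> step_arm(
  increments=[
    {"slide":[-0.112,0.2295,0],"roll":0},
    {"slide":[-0.112,0.2295,0],"roll":0},
    {"slide":[-0.112,0.2295,0],"roll":0},
    {"slide":[-0.112,0.2295,0],"roll":0},
    {"slide":[-0.112,0.2295,0],"roll":0},
  ],
)

```text
t: 11.52
eef_pos: [486.6, -342.8, 164.6]
tcp_rot: [-3.14, 0.001, 0.507]
ft_force: [-0.6, 0.9, -0.9]
opening: 0.453
grip_force: 30.0
```

>>> step_arm(
  increments=[
    {"slide":[0,0,0],"roll":0},
    {"slide":[0,0,0],"roll":0},
  ],
)

```text
t: 11.78
eef_pos: [487.3, -338.1, 166.4]
tcp_rot: [-3.14, 0.0, 0.512]
ft_force: [0.4, 1.0, -0.6]
opening: 0.453
grip_force: 30.0
```

```bash
python3 -c "
from h import *
s=st();go(488,-340,80,.511)
z=s['eef_pos'][2]+28
for n in('top','scene','wrist'):
  c=cam(n,'c_%s.png'%n);patch(c,(488,-340),40,z-7,z+5)
  for m in mark_of(n,'cup_center')[:1]: print(m['confidence'],ray(c,m['uv'],z-27.5))
"
```

```text
{'t': 11.775, 'joints': [-0.718, 0.498, 1.693, 0.0, 0.952, 0.341], 'eef_pos': [487.259, -338.062, 166.379], 'tcp_rot': [-3.14, 0.0, 0.512], 'ft_force': [0.381, 1.005, -0.552], 'opening': 0.453, 'grip_force': 30.0}
slide [-0.0003, 0.0022, 0.0864] roll 0.001
0
154 z 191.9 rect [ 491.8 -339.1] [49.  50.9] 64.5
0.69 [ 493.57271985 -336.85162198  166.87864402]
2026 z 193.8 rect [ 490.5 -336.5] [35.1 59.9] 29.5
0.94 [ 487.24362956 -340.3500423   166.87864402]
```

>>> step_arm(
  increments=[
    {"slide":[0.0,0.002,0.05],"roll":0},
    {"slide":[0.0,0.002,0.09],"roll":0},
    {"slide":[0.0,0.002,0.1],"roll":0},
    {"slide":[0.0,0.002,0.1],"roll":0},
    {"slide":[0.0,0.002,0.1],"roll":0},
  ],
)

```text
t: 12.7
eef_pos: [489.0, -341.8, 68.5]
tcp_rot: [3.139, -0.001, 0.511]
ft_force: [-0.1, -0.1, -0.4]
opening: 0.456
grip_force: 30.0
```

>>> step_arm(
  increments=[
    {"slide":[0,0,0.005],"roll":0},
    {"slide":[0,0,0.01],"roll":0},
    {"slide":[0,0,0.015],"roll":0},
    {"slide":[0,0,0.019],"roll":0},
    {"slide":[0,0,0.019],"roll":0},
  ],
)

```text
t: 13.32
eef_pos: [488.2, -341.2, 47.5]
tcp_rot: [-3.141, 0.0, 0.511]
ft_force: [-0.7, -0.3, -1.9]
opening: 0.455
grip_force: 30.0
```

>>> step_arm(
  increments=[
    {"slide":[0,0.0,0.002],"roll":0},
    {"slide":[0,0.0,0.004],"roll":0},
    {"slide":[0,0.0,0.0055],"roll":0},
    {"slide":[0,0.0,0.0055],"roll":0},
  ],
)

```text
t: 13.82
eef_pos: [488.3, -341.3, 42.3]
tcp_rot: [-3.142, 0.0, 0.511]
ft_force: [0.0, 0.4, -0.6]
opening: 0.454
grip_force: 30.0
```

>>> step_arm(
  increments=[
    {"slide":[0,0.0,0.001],"roll":0},
    {"slide":[0,0.0,0.0015],"roll":0},
    {"slide":[0,0.0,0.0015],"roll":0},
  ],
)

```text
t: 14.2
eef_pos: [488.4, -341.3, 41.2]
tcp_rot: [3.141, -0.0, 0.511]
ft_force: [-0.2, 0.5, 2.8]
opening: 0.454
grip_force: 30.0
```

>>> step_arm(
  increments=[
    {"slide":[0,0,0],"roll":0},
    {"slide":[0,0,0],"roll":0},
    {"slide":[0,0,0],"roll":0},
    {"slide":[0,0,0],"roll":0},
  ],
  fingers=0.75,
)

```text
t: 14.7
eef_pos: [488.3, -341.3, 40.9]
tcp_rot: [3.142, 0.0, 0.511]
ft_force: [0.4, 0.1, 0.7]
opening: 0.745
grip_force: 0.0
```

>>> step_arm(
  increments=[
    {"slide":[0,0,-0.03],"roll":0},
    {"slide":[0,0,-0.09],"roll":0},
    {"slide":[0,0,-0.15],"roll":0},
    {"slide":[0,0,-0.21],"roll":0},
    {"slide":[0,0,-0.21],"roll":0},
  ],
)

```text
t: 15.32
eef_pos: [489.5, -342.2, 255.6]
tcp_rot: [3.134, -0.003, 0.511]
ft_force: [-0.3, 0.3, -1.7]
opening: 0.749
grip_force: 0.0
```

```bash
python3 -c "
from h import *
st();go(623.5,-3.5,210,.511)
for n in('top','wrist','scene'):
  c=cam(n,'d_%s.png'%n);patch(c,(488,-340),35,62,75); patch(c,(488,-340),62,26,38)
"
```

```text
{'t': 15.325, 'joints': [-0.721, 0.41, 1.582, -0.0, 1.141, 0.339], 'eef_pos': [489.466, -342.178, 255.597], 'tcp_rot': [3.134, -0.003, 0.511], 'ft_force': [-0.288, 0.269, -1.688], 'opening': 0.749, 'grip_force': 0.0}
slide [0.2824, -0.2302, 0.0445] roll -0.0
38 z 69.1 rect [ 481.8 -329.7] [40.5 16.5] 29.1
456 z 32.3 rect [ 488.8 -340.7] [90.1 66.1] 30.0
344 z 67.9 rect [ 487.8 -340.7] [42.3 42.3] 29.4
2444 z 31.3 rect [ 487.8 -338.8] [90.4 64.2] 30.0
98 z 66.6 rect [ 488.3 -341.7] [45.6 41. ] 32.7
361 z 31.3 rect [ 487.9 -340. ] [89.9 64.9] 30.8
```

View pics/d_wrist.png

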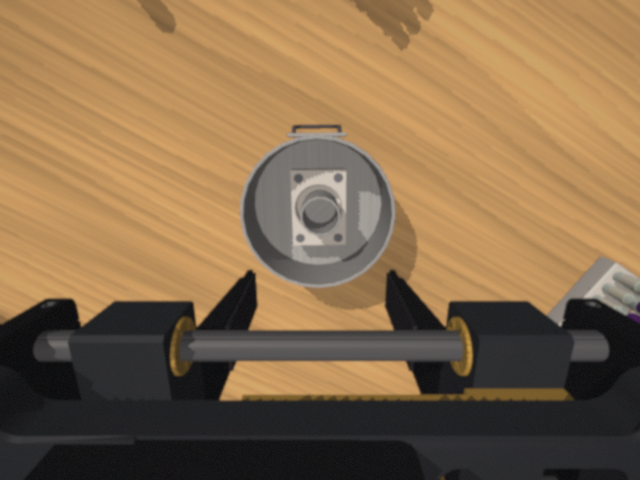

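The wrist picture shows the cup at (320,210) standing in the holder's hole. Its rim is at z 69, which is right. Next is the tube.

>>> step_arm(
  increments=[
    {"slide":[0.282,-0.23,0],"roll":0},
    {"slide":[0.282,-0.23,0],"roll":0},
    {"slide":[0.282,-0.23,0.045],"roll":0},
    {"slide":[0.282,-0.23,0.045],"roll":0},
    {"slide":[0.282,-0.23,0.07],"roll":0},
  ],
)

```text
t: 16.1
eef_pos: [600.9, -54.8, 202.6]
tcp_rot: [-3.141, 0.001, 0.511]
ft_force: [0.8, -0.7, -0.6]
opening: 0.751
grip_force: 0.0
```

```bash
python3 -c "
from h import *
st();go(623.5,-3.5,180,.511)
"
```

```text
{'t': 16.1, 'joints': [-0.2, 0.473, 1.627, -0.0, 1.043, 0.86], 'eef_pos': [600.852, -54.783, 202.619], 'tcp_rot': [-3.141, 0.001, 0.511], 'ft_force': [0.832, -0.732, -0.595], 'opening': 0.751, 'grip_force': 0.0}
slide [0.0449, -0.0336, 0.0226] roll -0.0
```

>>> step_arm(
  increments=[
    {"slide":[0.045,-0.0335,0.023],"roll":0},
    {"slide":[0.045,-0.0335,0.023],"roll":0},
    {"slide":[0.045,-0.0335,0.023],"roll":0},
  ],
)

```text
t: 16.48
eef_pos: [622.9, -5.7, 180.0]
tcp_rot: [-3.14, 0.002, 0.511]
ft_force: [0.6, -0.1, 0.8]
opening: 0.751
grip_force: 0.0
```

```bash
python3 -c "
from h import *
st();c=cam('wrist','w3.png');patch(c,(624,-4),30,75,95);go(623.5,-4,55,.511)
"
```

```text
{'t': 16.475, 'joints': [-0.115, 0.524, 1.602, -0.0, 1.019, 0.945], 'eef_pos': [622.935, -5.696, 179.989], 'tcp_rot': [-3.14, 0.002, 0.511], 'ft_force': [0.575, -0.133, 0.756], 'opening': 0.751, 'grip_force': 0.0}
566 z 84.3 rect [623.1  -1.9] [21.3 20.8] 29.8
slide [0.0017, -0.0018, 0.1257] roll -0.001
```

View pics/w3.png

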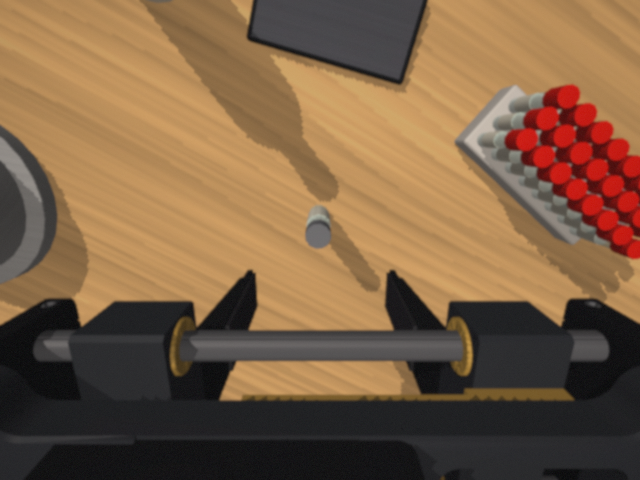

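The wrist picture shows the tube's cap at (318,232), centred between the fingers and clear of the rack. I go down.

>>> step_arm(
  increments=[
    {"slide":[0.0015,-0.002,0.05],"roll":0},
    {"slide":[0.0015,-0.002,0.09],"roll":0},
    {"slide":[0.0015,-0.002,0.125],"roll":0},
    {"slide":[0.0015,-0.002,0.125],"roll":0},
    {"slide":[0.0015,-0.002,0.125],"roll":0},
  ],
)

```text
t: 17.15
eef_pos: [624.4, -4.0, 57.8]
tcp_rot: [3.14, -0.001, 0.51]
ft_force: [-0.8, -0.2, 0.5]
opening: 0.75
grip_force: 0.0
```

>>> step_arm(
  increments=[
    {"slide":[0,0,0],"roll":0},
    {"slide":[0,0,0],"roll":0},
    {"slide":[0,0,0],"roll":0},
    {"slide":[0,0,0],"roll":0},
    {"slide":[0,0,0],"roll":0},
  ],
  fingers=0,
)

```text
t: 17.77
eef_pos: [623.8, -3.1, 56.3]
tcp_rot: [3.142, 0.0, 0.511]
ft_force: [0.5, 0.2, -0.2]
opening: 0.283
grip_force: 0.0
```

>>> step_arm(
  increments=[
    {"slide":[0,0,-0.03],"roll":0},
    {"slide":[0,0,-0.09],"roll":0},
    {"slide":[0,0,-0.13],"roll":0},
    {"slide":[0,0,-0.13],"roll":0},
  ],
)

```text
t: 18.27
eef_pos: [624.9, -3.2, 189.5]
tcp_rot: [3.138, -0.004, 0.511]
ft_force: [-0.2, -0.6, -1.2]
opening: 0.221
grip_force: 30.0
```

```bash
python3 -c "
from h import *
st();go(488,-340.5,190,.511)
"
```

```text
{'t': 18.275, 'joints': [-0.111, 0.513, 1.592, -0.0, 1.031, 0.949], 'eef_pos': [624.905, -3.19, 189.489], 'tcp_rot': [3.138, -0.004, 0.511], 'ft_force': [-0.175, -0.553, -1.238], 'opening': 0.221, 'grip_force': 30.001}
slide [-0.2844, 0.2273, -0.001] roll -0.0
```

The fingers finished closing just after the lift began, so I check how the tube sits in them.

```bash
python3 -c "
from h import *
c=cam('scene','s3.png');w=cloud(c);T=proj(c,(625,-3,190));print(T)
u,v=T.astype(int)
cv2.imwrite('pics/s3c.png',cv2.resize(c['color'][v-60:v+100,u-90:u+90,::-1],None,fx=3.5,fy=3.5))
q=w[(np.hypot(w[...,0]-625,w[...,1]+3)<18)&(w[...,2]>100)&(w[...,2]<240)]
print(len(q),np.percentile(q[:,2],[0,2,50,98,100]))
for lo in range(100,240,10):
  k=q[(q[:,2]>=lo)&(q[:,2]<lo+10)]; 
  if len(k): print(lo,len(k),k.mean(0).round(1))
for n in('scene','top','wrist'):
  c=cam(n)
  for m in mark_of(n,'tube_center')[:2]: print(n,m['confidence'],np.round(m['uv']),ray(c,m['uv'],178))
"
```

```text
[294.92627748 247.60587977]
450 [120.9310749  125.26916769 188.70426077 235.9895246  238.73583307]
120 25 [633.9   0.7 125.8]
130 28 [634.3   1.4 135. ]
140 34 [6.343e+02 6.000e-01 1.453e+02]
150 35 [634.    0.8 154.9]
160 33 [633.7   1.3 165.2]
170 39 [633.5   1.1 175.2]
180 36 [632.8   1.4 185.2]
190 46 [ 6.331e+02 -1.000e-01  1.943e+02]
200 117 [628.5  -1.4 205.4]
210 15 [631.9   3.8 214.3]
220 18 [631.8   3.8 224.6]
230 24 [631.8  -2.7 234.6]
scene 0.77 [295. 255.] [6.33427009e+02 3.54884515e-01 1.78000000e+02]
scene 0.31 [204. 208.] [ 610.39272294 -227.15727396  178.        ]
wrist 0.79 [321. 270.] [629.45148229   0.73472944 178.        ]
```

View pics/s3c.png

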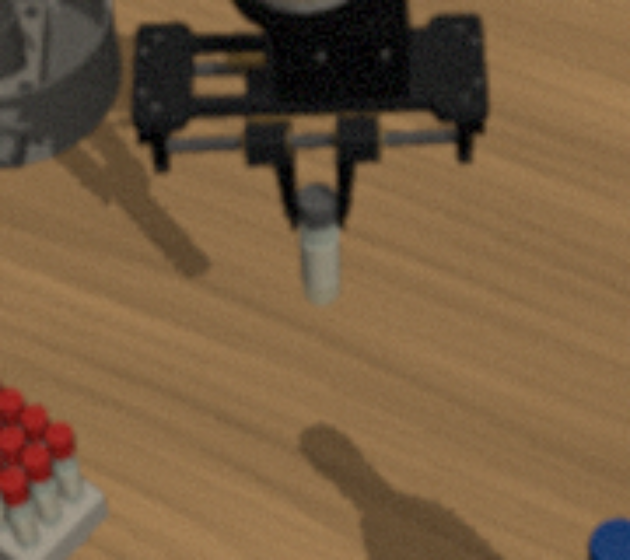

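The crop shows the tube hanging upright, with its cap at about (318,205). It is held high, with its underside about 67 mm below the TCP. That is usable, so I carry it gently.

>>> step_arm(
  increments=[
    {"slide":[-0.025,0.02,0],"roll":0},
    {"slide":[-0.06,0.048,0],"roll":0},
    {"slide":[-0.1,0.08,0],"roll":0},
    {"slide":[-0.14,0.112,0],"roll":0},
    {"slide":[-0.18,0.144,0],"roll":0},
  ],
)

```text
t: 19.25
eef_pos: [536.3, -218.1, 185.8]
tcp_rot: [-3.141, 0.0, 0.511]
ft_force: [0.6, -0.8, -1.0]
opening: 0.226
grip_force: 30.0
```

```bash
python3 -c "
from h import *
st();go(488,-340.5,185,.511)
"
```

```text
{'t': 19.25, 'joints': [-0.5, 0.457, 1.708, -0.0, 0.978, 0.56], 'eef_pos': [536.333, -218.106, 185.795], 'tcp_rot': [-3.141, 0.0, 0.511], 'ft_force': [0.631, -0.802, -1.008], 'opening': 0.226, 'grip_force': 30.002}
slide [-0.102, 0.0831, 0.0008] roll -0.0
```

>>> step_arm(
  increments=[
    {"slide":[-0.04,0.032,0],"roll":0},
    {"slide":[-0.075,0.061,0],"roll":0},
    {"slide":[-0.095,0.077,0],"roll":0},
    {"slide":[-0.102,0.083,0],"roll":0},
    {"slide":[-0.102,0.083,0],"roll":0},
  ],
)

```text
t: 19.88
eef_pos: [488.8, -338.8, 185.9]
tcp_rot: [-3.141, 0.0, 0.51]
ft_force: [0.0, 0.1, -0.2]
opening: 0.226
grip_force: 30.0
```

```bash
python3 -c "
from h import *
st();go(488,-340.5,185,.511)
c=cam('scene','s4.png');w=cloud(c)
q=w[(np.hypot(w[...,0]-489,w[...,1]+340)<22)&(w[...,2]>100)&(w[...,2]<225)]
for lo in range(100,225,10):
  k=q[(q[:,2]>=lo)&(q[:,2]<lo+10)]; 
  if len(k): print(lo,len(k),k.mean(0).round(1),k[:,2].min())
"
```

```text
{'t': 19.875, 'joints': [-0.717, 0.478, 1.668, 0.0, 0.996, 0.343], 'eef_pos': [488.755, -338.808, 185.936], 'tcp_rot': [-3.141, 0.0, 0.51], 'ft_force': [0.001, 0.139, -0.228], 'opening': 0.226, 'grip_force': 30.001}
slide [-0.0015, 0.0011, 0.0009] roll -0.001
110 7 [ 491.9 -334.2  118.1] 114.698111340519
120 26 [ 495.7 -332.7  124.5] 120.14418335724065
130 34 [ 496.4 -333.2  135.2] 130.48759779483152
140 27 [ 496.5 -333.   144.7] 140.22880296853822
150 36 [ 496.2 -333.1  153.9] 150.1129310166842
160 34 [ 495.9 -332.8  164.8] 160.12770544688294
170 36 [ 496.4 -333.7  174.6] 170.11485087444103
180 41 [ 496.5 -334.2  185.7] 180.7292370553925
190 58 [ 494.8 -334.   195.5] 190.05848831262338
200 85 [ 492.5 -338.5  203.5] 200.06859898174517
210 41 [ 495.1 -336.4  214.8] 210.10667250426633
220 20 [ 493.2 -336.8  222.3] 220.12865207311222
```

>>> step_arm(
  increments=[
    {"slide":[-0.001,0.001,0.025],"roll":0},
    {"slide":[-0.001,0.001,0.05],"roll":0},
    {"slide":[-0.001,0.001,0.07],"roll":0},
    {"slide":[-0.001,0.001,0.085],"roll":0},
    {"slide":[-0.001,0.001,0.09],"roll":0},
  ],
)

```text
t: 20.55
eef_pos: [488.6, -339.6, 95.7]
tcp_rot: [-3.141, 0.0, 0.512]
ft_force: [-0.3, -0.2, 0.2]
opening: 0.222
grip_force: 30.0
```

>>> step_arm(
  increments=[
    {"slide":[0,0,0],"roll":0},
    {"slide":[0,0,0],"roll":0},
  ],
)

```text
t: 20.8
eef_pos: [488.7, -340.5, 97.1]
tcp_rot: [3.14, -0.0, 0.511]
ft_force: [-0.9, 0.4, -1.0]
opening: 0.224
grip_force: 30.0
```

>>> step_arm(
  increments=[
    {"slide":[0,0,0.004],"roll":0},
    {"slide":[0,0,0.008],"roll":0},
    {"slide":[0,0,0.008],"roll":0},
  ],
)

```text
t: 21.18
eef_pos: [488.2, -340.3, 88.0]
tcp_rot: [-3.141, 0.0, 0.511]
ft_force: [0.1, -0.8, -0.2]
opening: 0.222
grip_force: 30.0
```

>>> step_arm(
  increments=[
    {"slide":[0,0,0.001],"roll":0},
    {"slide":[0,0,0.002],"roll":0},
    {"slide":[0,0,0.002],"roll":0},
  ],
)

```text
t: 21.55
eef_pos: [488.4, -340.4, 86.3]
tcp_rot: [3.142, 0.0, 0.511]
ft_force: [-0.3, -0.2, -0.6]
opening: 0.223
grip_force: 30.0
```

```bash
python3 -c "
from h import *
s=st();c=cam('scene','s5.png');w=cloud(c)
q=w[(np.hypot(w[...,0]-489,w[...,1]+340)<14)&(w[...,2]>70)&(w[...,2]<115)]
for lo in range(70,115,5):
  k=q[(q[:,2]>=lo)&(q[:,2]<lo+5)]; 
  if len(k): print(lo,len(k),k.mean(0).round(1))
u,v=proj(c,(488,-340,95)).astype(int)
cv2.imwrite('pics/s5c.png',cv2.resize(c['color'][v-60:v+80,u-80:u+80,::-1],None,fx=4,fy=4))
"
```

```text
{'t': 21.55, 'joints': [-0.72, 0.603, 1.757, -0.0, 0.782, 0.34], 'eef_pos': [488.369, -340.384, 86.311], 'tcp_rot': [3.142, 0.0, 0.511], 'ft_force': [-0.29, -0.242, -0.594], 'opening': 0.223, 'grip_force': 30.001}
70 17 [ 496.1 -335.7   72.1]
75 16 [ 496.3 -334.9   77.3]
80 8 [ 495.7 -334.5   82.7]
85 20 [ 495.7 -335.8   87. ]
90 10 [ 496.3 -337.8   92.8]
95 20 [ 494.5 -336.8   97.3]
100 44 [ 490.4 -341.   102.4]
105 10 [ 494.7 -342.6  106.7]
110 4 [ 493.7 -337.5  112.1]
```

View pics/s5c.png

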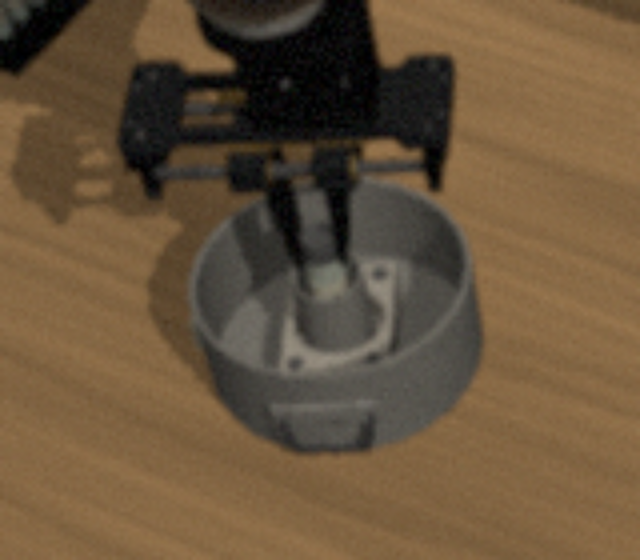

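The crop shows the tube inside the cup, at about (325,280), just above the cup floor. I ease it down until it touches.

>>> step_arm(
  increments=[
    {"slide":[0,0,0.001],"roll":0},
    {"slide":[0,0,0.001],"roll":0},
  ],
)

```text
t: 21.85
eef_pos: [488.4, -340.4, 85.4]
tcp_rot: [3.141, 0.0, 0.511]
ft_force: [-0.4, 0.2, -0.6]
opening: 0.222
grip_force: 30.0
```

>>> step_arm(
  increments=[
    {"slide":[0,0,0.001],"roll":0},
    {"slide":[0,0,0.001],"roll":0},
  ],
)

```text
t: 22.1
eef_pos: [488.7, -340.5, 85.3]
tcp_rot: [3.14, -0.0, 0.511]
ft_force: [-0.8, 1.7, 9.2]
opening: 0.224
grip_force: 30.0
```

>>> step_arm(
  increments=[
    {"slide":[0,0,0],"roll":0},
    {"slide":[0,0,0],"roll":0},
    {"slide":[0,0,0],"roll":0},
    {"slide":[0,0,0],"roll":0},
  ],
  fingers=0.5,
)

```text
t: 22.6
eef_pos: [488.3, -340.4, 84.2]
tcp_rot: [-3.141, 0.0, 0.511]
ft_force: [0.2, -0.2, 0.4]
opening: 0.496
grip_force: 0.0
```

>>> step_arm(
  increments=[
    {"slide":[0,0,-0.03],"roll":0},
    {"slide":[0,0,-0.08],"roll":0},
    {"slide":[0,0,-0.14],"roll":0},
    {"slide":[0,0,-0.18],"roll":0},
    {"slide":[0,0,-0.18],"roll":0},
  ],
)

```text
t: 23.22
eef_pos: [489.1, -340.9, 267.5]
tcp_rot: [3.136, -0.002, 0.511]
ft_force: [-0.5, 0.2, 0.2]
opening: 0.498
grip_force: 0.0
```

```bash
python3 -c "
from h import *
s=st();go(457,326.5,230,.511)
for n in('wrist','scene','top'):
  c=cam(n,'f_%s.png'%n);patch(c,(488,-340),30,95,110);patch(c,(488,-340),35,60,75);patch(c,(488,-340),62,26,38)
c=cam('top');patch(c,(457,326),20,85,105);patch(c,(457,326),80,55,72)
"
```

```text
{'t': 23.225, 'joints': [-0.72, 0.399, 1.566, -0.0, 1.17, 0.34], 'eef_pos': [489.085, -340.941, 267.505], 'tcp_rot': [3.136, -0.002, 0.511], 'ft_force': [-0.538, 0.155, 0.183], 'opening': 0.498, 'grip_force': 0.0}
slide [0.2983, -0.5981, 0.0348] roll -0.0
357 z 102.4 rect [ 489.6 -339.2] [20.9 20.9] 63.4
389 z 67.9 rect [ 487.4 -341.1] [43.3 41.7] 28.5
2254 z 31.4 rect [ 487.8 -338.9] [90.3 64.2] 29.8
67 z 100.9 rect [ 491.2 -338.5] [20.4 24.5] 88.1
132 z 66.4 rect [ 490.7 -339.3] [43.4 42. ] 37.7
336 z 31.2 rect [ 489.3 -339.2] [90.6 65.2] 30.7
0
51 z 68.5 rect [ 482.  -331.6] [41.7 17.8] 29.3
456 z 32.5 rect [ 488.5 -340.1] [90.7 66.1] 29.3
92 z 97.8 rect [456.3 326.1] [23.2 21. ] 87.4
3018 z 63.1 rect [455.7 326.6] [146.8 149. ] 0.2
```

View pics/f_wrist.png

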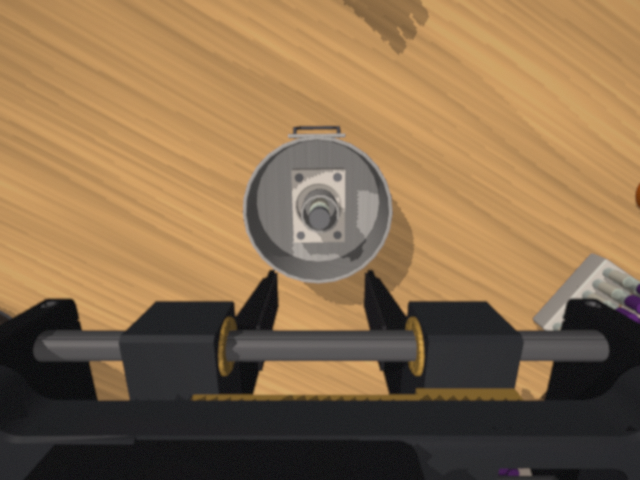

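The wrist picture shows the tube's cap at (319,217), upright inside the cup. Tube top, cup rim and holder top are at 102.4, 67.9 and 31.4 mm, all as they should be. Now the lid.

```bash
python3 -c "
from h import *
from scipy.optimize import least_squares as L
for n in('wrist','scene','top'):
  c=cam(n);w=cloud(c);d=np.hypot(w[...,0]-487,w[...,1]+340);q=w[(d>72)&(d<92)&(w[...,2]>66.5)&(w[...,2]<73)]
  r=L(lambda p:np.hypot(q[:,0]-p[0],q[:,1]-p[1])-p[2],[487,-340,82],loss='soft_l1').x;print(n,len(q),r.round(1))
"
```

```text
wrist 1781 [ 486.8 -338.2   81.2]
scene 309 [ 488.  -338.2   81.7]
top 187 [ 487.5 -339.7   81.5]
```

>>> step_arm(
  increments=[
    {"slide":[0.298,-0.598,0],"roll":0},
    {"slide":[0.298,-0.598,0],"roll":0},
    {"slide":[0.298,-0.598,0],"roll":0},
    {"slide":[0.298,-0.598,0],"roll":0},
    {"slide":[0.298,-0.598,0],"roll":0},
  ],
)

```text
t: 24.2
eef_pos: [472.8, -26.4, 264.0]
tcp_rot: [-3.141, 0.0, 0.51]
ft_force: [0.5, 0.6, -0.3]
opening: 0.498
grip_force: 0.0
```

```bash
python3 -c "
from h import *
st();go(456.5,326.5,190,.511)
"
```

```text
{'t': 24.2, 'joints': [-0.195, 0.22, 1.847, -0.0, 1.075, 0.865], 'eef_pos': [472.789, -26.378, 263.992], 'tcp_rot': [-3.141, 0.0, 0.51], 'ft_force': [0.503, 0.567, -0.286], 'opening': 0.498, 'grip_force': 0.0}
slide [0.1582, -0.3158, 0.074] roll -0.001
```

>>> step_arm(
  increments=[
    {"slide":[0.158,-0.316,0],"roll":0},
    {"slide":[0.158,-0.316,0],"roll":0},
    {"slide":[0.158,-0.316,0],"roll":0},
    {"slide":[0.158,-0.316,0],"roll":0},
    {"slide":[0.158,-0.316,0.06],"roll":0},
  ],
  fingers=0.7,
)

```text
t: 24.82
eef_pos: [459.3, 278.1, 233.7]
tcp_rot: [3.141, -0.004, 0.511]
ft_force: [0.5, -0.8, -1.0]
opening: 0.7
grip_force: 0.0
```

```bash
python3 -c "
from h import *
st();go(456.5,326.5,190,.511)
"
```

```text
{'t': 24.825, 'joints': [0.422, 0.344, 1.752, -0.0, 1.041, 1.481], 'eef_pos': [459.273, 278.132, 233.706], 'tcp_rot': [3.141, -0.004, 0.511], 'ft_force': [0.494, -0.798, -1.044], 'opening': 0.7, 'grip_force': 0.0}
slide [0.0211, -0.0436, 0.0438] roll 0.0
```

>>> step_arm(
  increments=[
    {"slide":[0.021,-0.0435,0.044],"roll":0},
    {"slide":[0.021,-0.0435,0.044],"roll":0},
    {"slide":[0.021,-0.0435,0.044],"roll":0},
  ],
)

```text
t: 25.2
eef_pos: [456.0, 323.4, 188.8]
tcp_rot: [3.141, 0.001, 0.511]
ft_force: [-0.5, -0.0, 1.2]
opening: 0.7
grip_force: 0.0
```

```bash
python3 -c "
from h import *
st();c=cam('wrist','w6.png');patch(c,(456.5,326.5),22,88,105);q=patch(c,(456.5,326.5),82,56,70);go(456.5,326.5,70,.511)
"
```

```text
{'t': 25.2, 'joints': [0.499, 0.426, 1.753, -0.0, 0.963, 1.559], 'eef_pos': [455.993, 323.431, 188.835], 'tcp_rot': [3.141, 0.001, 0.511], 'ft_force': [-0.457, -0.004, 1.158], 'opening': 0.7, 'grip_force': 0.0}
663 z 97.1 rect [456.2 328.8] [22.5 23.1] 37.5
18893 z 62.4 rect [456.1 328.8] [148.2 148.3] 37.4
slide [0.0017, -0.0029, 0.1195] roll -0.001
```

>>> step_arm(
  increments=[
    {"slide":[0.0015,-0.002,0.04],"roll":0},
    {"slide":[0.0015,-0.002,0.075],"roll":0},
    {"slide":[0.0015,-0.002,0.075],"roll":0},
    {"slide":[0.0015,-0.002,0.075],"roll":0},
  ],
)

```text
t: 25.75
eef_pos: [457.3, 325.9, 115.8]
tcp_rot: [3.141, -0.002, 0.51]
ft_force: [0.2, 0.8, 0.6]
opening: 0.697
grip_force: 0.0
```

```bash
python3 -c "
from h import *
st();go(456.3,327.5,70,.511)
"
```

```text
{'t': 25.75, 'joints': [0.502, 0.522, 1.821, -0.0, 0.796, 1.563], 'eef_pos': [457.337, 325.909, 115.791], 'tcp_rot': [3.141, -0.002, 0.51], 'ft_force': [0.18, 0.825, 0.645], 'opening': 0.697, 'grip_force': 0.0}
slide [-0.0002, -0.0019, 0.0458] roll -0.001
```

Each grip should settle fully before the lift, so this time I wait longer after closing.

>>> step_arm(
  increments=[
    {"slide":[0,-0.002,0.025],"roll":0},
    {"slide":[0,-0.002,0.045],"roll":0},
    {"slide":[0,-0.002,0.046],"roll":0},
    {"slide":[0,-0.002,0.046],"roll":0},
  ],
)

```text
t: 26.25
eef_pos: [456.0, 328.1, 69.5]
tcp_rot: [3.141, -0.002, 0.511]
ft_force: [-0.0, 0.9, 0.5]
opening: 0.7
grip_force: 0.0
```

>>> step_arm(
  increments=[
    {"slide":[0,0,0],"roll":0},
    {"slide":[0,0,0],"roll":0},
    {"slide":[0,0,0],"roll":0},
    {"slide":[0,0,0],"roll":0},
    {"slide":[0,0,0],"roll":0},
  ],
  fingers=0,
)

```text
t: 26.88
eef_pos: [455.3, 327.9, 67.9]
tcp_rot: [3.141, 0.0, 0.511]
ft_force: [0.2, -0.6, 0.5]
opening: 0.249
grip_force: 30.0
```

>>> step_arm(
  increments=[
    {"slide":[0,0,0],"roll":0},
    {"slide":[0,0,0],"roll":0},
  ],
)

```text
t: 27.12
eef_pos: [455.3, 327.9, 67.9]
tcp_rot: [3.141, 0.0, 0.511]
ft_force: [0.0, -0.2, -0.1]
opening: 0.248
grip_force: 30.0
```

>>> step_arm(
  increments=[
    {"slide":[0,0,-0.02],"roll":0},
    {"slide":[0,0,-0.06],"roll":0},
    {"slide":[0,0,-0.1],"roll":0},
    {"slide":[0,0,-0.14],"roll":0},
    {"slide":[0,0,-0.16],"roll":0},
  ],
)

```text
t: 27.75
eef_pos: [455.4, 328.0, 229.7]
tcp_rot: [3.142, -0.002, 0.511]
ft_force: [-0.3, 0.2, -4.3]
opening: 0.247
grip_force: 30.0
```

```bash
python3 -c "
from h import *
st();go(487.3,-339.3,228,.511)
c=cam('scene','s7.png')
w=cloud(c)
q=w[(np.hypot(w[...,0]-456,w[...,1]-328)<70)&(w[...,2]>215)&(w[...,2]<235)]
A=np.c_[q[:,:2],np.ones(len(q))];print(len(q),np.linalg.lstsq(A,q[:,2],rcond=None)[0],q[:,2].mean())
"
```

```text
{'t': 27.75, 'joints': [0.507, 0.384, 1.699, -0.0, 1.056, 1.566], 'eef_pos': [455.39, 328.006, 229.704], 'tcp_rot': [3.142, -0.002, 0.511], 'ft_force': [-0.329, 0.227, -4.288], 'opening': 0.247, 'grip_force': 29.999}
slide [-0.2984, 0.5977, 0.0012] roll -0.0
2608 [-2.02185630e-03 -1.00273181e-03  2.25493137e+02] 224.21181355771537
```

View pics/s7.png

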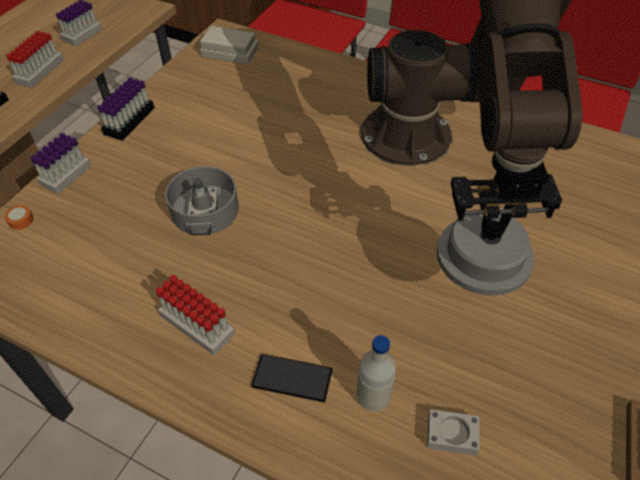

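The scene picture shows the lid held level at (485,250) and the drum at (203,200), packed and untouched. I carry the lid over.

>>> step_arm(
  increments=[
    {"slide":[-0.018,0.036,0],"roll":0},
    {"slide":[-0.04,0.08,0],"roll":0},
    {"slide":[-0.062,0.124,0],"roll":0},
    {"slide":[-0.084,0.168,0],"roll":0},
    {"slide":[-0.106,0.212,0],"roll":0},
  ],
)

```text
t: 28.42
eef_pos: [465.9, 89.6, 227.1]
tcp_rot: [-3.141, 0.001, 0.511]
ft_force: [0.4, -0.0, -3.3]
opening: 0.249
grip_force: 30.0
```

```bash
python3 -c "
from h import *
st();go(487.3,-339.3,228,.511)
"
```

```text
{'t': 28.425, 'joints': [0.051, 0.263, 1.897, -0.0, 0.982, 1.111], 'eef_pos': [465.944, 89.612, 227.09], 'tcp_rot': [-3.141, 0.001, 0.511], 'ft_force': [0.413, -0.028, -3.296], 'opening': 0.249, 'grip_force': 30.0}
slide [-0.1911, 0.3846, -0.0009] roll 0.0
```

>>> step_arm(
  increments=[
    {"slide":[-0.022,0.044,0],"roll":0},
    {"slide":[-0.044,0.088,0],"roll":0},
    {"slide":[-0.066,0.132,0],"roll":0},
    {"slide":[-0.088,0.177,0],"roll":0},
    {"slide":[-0.11,0.221,0],"roll":0},
  ],
)

```text
t: 29.05
eef_pos: [478.1, -157.0, 227.1]
tcp_rot: [-3.141, 0.001, 0.511]
ft_force: [1.2, 0.0, -3.4]
opening: 0.246
grip_force: 30.0
```

```bash
python3 -c "
from h import *
st();go(487.3,-339.3,228,.511)
"
```

```text
{'t': 29.05, 'joints': [-0.449, 0.305, 1.835, -0.0, 1.004, 0.612], 'eef_pos': [478.08, -156.964, 227.054], 'tcp_rot': [-3.141, 0.001, 0.511], 'ft_force': [1.247, 0.021, -3.388], 'opening': 0.246, 'grip_force': 30.0}
slide [-0.0811, 0.1636, -0.0011] roll -0.0
```

>>> step_arm(
  increments=[
    {"slide":[-0.022,0.044,0],"roll":0},
    {"slide":[-0.042,0.085,0],"roll":0},
    {"slide":[-0.06,0.121,0],"roll":0},
    {"slide":[-0.074,0.149,0],"roll":0},
    {"slide":[-0.081,0.1635,0],"roll":0},
  ],
)

```text
t: 29.68
eef_pos: [487.4, -338.8, 226.7]
tcp_rot: [-3.14, 0.001, 0.51]
ft_force: [1.2, 0.9, -3.5]
opening: 0.248
grip_force: 30.0
```

>>> step_arm(
  increments=[
    {"slide":[0,0,0],"roll":0},
    {"slide":[0,0,0],"roll":0},
    {"slide":[0,0,0],"roll":0},
  ],
)

```text
t: 30.05
eef_pos: [488.0, -336.6, 228.2]
tcp_rot: [3.142, -0.0, 0.512]
ft_force: [0.8, 1.1, -3.6]
opening: 0.247
grip_force: 30.0
```

```bash
python3 -c "
from h import *
st();go(487.3,-339.3,140,.511)
from scipy.optimize import least_squares as L
for n in('top','scene'):
  c=cam(n);w=cloud(c);d=np.hypot(w[...,0]-487,w[...,1]+340)
  q=w[(d<110)&(w[...,2]>216)&(w[...,2]<232)]
  A=np.c_[q[:,:2]-[487,-340],np.ones(len(q))];print(n,len(q),np.linalg.lstsq(A,q[:,2],rcond=None)[0].round(3),cv2.minEnclosingCircle(q[:,:2].astype(np.float32)))
"
```

```text
{'t': 30.05, 'joints': [-0.715, 0.432, 1.624, 0.0, 1.086, 0.344], 'eef_pos': [487.953, -336.612, 228.159], 'tcp_rot': [3.142, -0.0, 0.512], 'ft_force': [0.816, 1.09, -3.592], 'opening': 0.247, 'grip_force': 29.999}
slide [-0.0019, 0.002, 0.0882] roll 0.001
top 1132 [ 1.00000e-03 -2.00000e-02  2.24119e+02] ((493.73699951171875, -328.1048583984375), 73.27738952636719)
scene 2094 [-6.00000e-03 -7.00000e-03  2.22392e+02] ((490.32952880859375, -336.87286376953125), 76.99365997314453)
```

>>> step_arm(
  increments=[
    {"slide":[-0.002,0.002,0.03],"roll":0},
    {"slide":[-0.002,0.002,0.06],"roll":0},
    {"slide":[-0.002,0.002,0.083],"roll":0},
    {"slide":[-0.002,0.002,0.083],"roll":0},
    {"slide":[-0.002,0.002,0.083],"roll":0},
  ],
)

```text
t: 30.78
eef_pos: [487.5, -340.5, 146.0]
tcp_rot: [3.14, -0.0, 0.511]
ft_force: [0.4, 0.6, -3.4]
opening: 0.247
grip_force: 30.0
```

>>> step_arm(
  increments=[
    {"slide":[0,0,0],"roll":0},
    {"slide":[0,0,0],"roll":0},
  ],
)

```text
t: 31.02
eef_pos: [487.2, -340.5, 145.7]
tcp_rot: [3.14, -0.0, 0.511]
ft_force: [-0.0, -0.1, -3.0]
opening: 0.247
grip_force: 30.0
```

```bash
python3 -c "
from h import *
st();go(487.2,-339.5,125,.511)
from scipy.optimize import least_squares as L
c=cam('scene','s8.png');w=cloud(c);d=np.hypot(w[...,0]-487,w[...,1]+340)
q=w[(d<80)&(w[...,2]>132)&(w[...,2]<150)];print(cv2.minEnclosingCircle(q[:,:2].astype(np.float32)),q[:,2].mean())
u,v=proj(c,(487,-340,90)).astype(int)
cv2.imwrite('pics/s8c.png',cv2.resize(c['color'][v-80:v+80,u-90:u+90,::-1],None,fx=3.5,fy=3.5))
"
```

```text
{'t': 31.025, 'joints': [-0.721, 0.524, 1.711, -0.0, 0.905, 0.339], 'eef_pos': [487.248, -340.516, 145.736], 'tcp_rot': [3.14, -0.0, 0.511], 'ft_force': [-0.032, -0.058, -2.986], 'opening': 0.247, 'grip_force': 29.999}
slide [0.0004, -0.0009, 0.0207] roll -0.0
((490.5430908203125, -337.54241943359375), 75.73873138427734) 139.58781029382942
```

View pics/s8c.png

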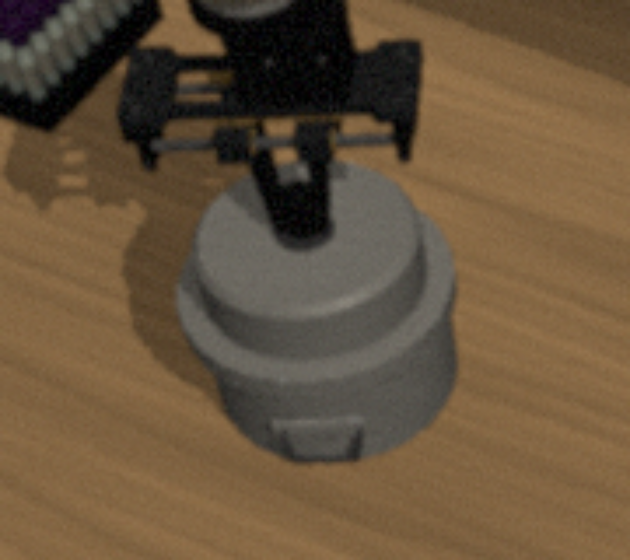

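The crop shows the lid centred over the drum at about (315,290), with an even overhang. I lower it.

>>> step_arm(
  increments=[
    {"slide":[0,0,0.004],"roll":0},
    {"slide":[0,0,0.008],"roll":0},
    {"slide":[0,0,0.012],"roll":0},
    {"slide":[0,0,0.012],"roll":0},
  ],
)

```text
t: 31.58
eef_pos: [486.9, -340.3, 132.5]
tcp_rot: [-3.141, 0.0, 0.511]
ft_force: [0.3, -0.2, -3.2]
opening: 0.246
grip_force: 30.0
```

>>> step_arm(
  increments=[
    {"slide":[0,0,0.003],"roll":0},
    {"slide":[0,0,0.006],"roll":0},
    {"slide":[0,0,0.008],"roll":0},
    {"slide":[0,0,0.008],"roll":0},
  ],
)

```text
t: 32.08
eef_pos: [487.0, -340.3, 124.8]
tcp_rot: [-3.141, 0.0, 0.511]
ft_force: [0.5, 0.3, -3.9]
opening: 0.251
grip_force: 30.0
```

>>> step_arm(
  increments=[
    {"slide":[0,0,0.001],"roll":0},
    {"slide":[0,0,0.0015],"roll":0},
    {"slide":[0,0,0.0015],"roll":0},
  ],
)

```text
t: 32.45
eef_pos: [487.1, -340.4, 123.5]
tcp_rot: [3.141, 0.0, 0.511]
ft_force: [0.4, -0.1, -3.5]
opening: 0.245
grip_force: 30.0
```

>>> step_arm(
  increments=[
    {"slide":[0,0,0.001],"roll":0},
    {"slide":[0,0,0.001],"roll":0},
  ],
)

```text
t: 32.7
eef_pos: [487.2, -340.4, 122.9]
tcp_rot: [3.141, -0.0, 0.511]
ft_force: [-1.4, 0.6, 3.5]
opening: 0.248
grip_force: 30.0
```

Contact came at 122.9, exactly where expected. I release.

>>> step_arm(
  increments=[
    {"slide":[0,0,0],"roll":0},
    {"slide":[0,0,0],"roll":0},
    {"slide":[0,0,0],"roll":0},
    {"slide":[0,0,0],"roll":0},
  ],
  fingers=0.7,
)

```text
t: 33.2
eef_pos: [487.1, -340.4, 122.4]
tcp_rot: [3.141, 0.0, 0.511]
ft_force: [0.2, -0.6, 0.5]
opening: 0.612
grip_force: 0.0
```

>>> step_arm(
  increments=[
    {"slide":[0,0,-0.03],"roll":0},
    {"slide":[0,0,-0.08],"roll":0},
    {"slide":[0,0,-0.13],"roll":0},
    {"slide":[0,0,-0.15],"roll":0},
    {"slide":[0,0,-0.15],"roll":0},
  ],
)

```text
t: 33.83
eef_pos: [487.3, -340.6, 273.8]
tcp_rot: [3.139, -0.001, 0.511]
ft_force: [1.0, 0.5, -0.6]
opening: 0.699
grip_force: 0.0
```

```bash
python3 -c "
from h import *
st()
for n in('wrist','scene'):
  c=cam(n,'g_%s.png'%n);w=cloud(c);d=np.hypot(w[...,0]-487,w[...,1]+340)
  patch(c,(487,-340),20,143,160)
  q=w[(d<70)&(d>20)&(w[...,2]>108)&(w[...,2]<128)]
  A=np.c_[q[:,:2]-[487,-340],np.ones(len(q))];print(n,len(q),np.linalg.lstsq(A,q[:,2],rcond=None)[0].round(3))
"
```

```text
{'t': 33.825, 'joints': [-0.721, 0.393, 1.56, -0.0, 1.186, 0.339], 'eef_pos': [487.327, -340.615, 273.767], 'tcp_rot': [3.139, -0.001, 0.511], 'ft_force': [0.965, 0.513, -0.638], 'opening': 0.699, 'grip_force': 0.0}
539 z 152.1 rect [ 488.  -338.9] [22.2 22.8] 28.8
wrist 13723 [-0.00000e+00  1.00000e-03  1.17405e+02]
78 z 151.1 rect [ 489.4 -338.7] [23.8 21.4] 37.7
scene 1745 [ 2.00000e-03 -1.00000e-03  1.17185e+02]
```

View pics/g_scene.png

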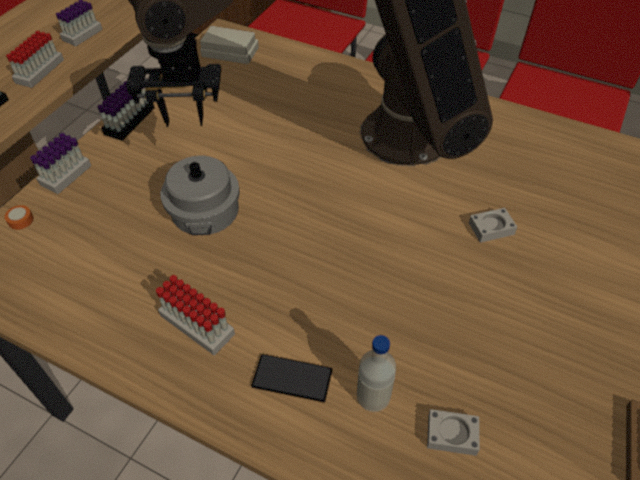

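The scene picture shows the lid on the drum at (200,190). It is level, with its crown at 117.4 mm (118 expected) and its knob top at 152 mm (153 expected), and the bystanders have not moved. I hand in.

```bash
python3 -c "
from h import *
print(env.job_done())"
```

```text
the job is handed in; nothing more can be done
None
```

The blood sample is packed (holder, cup and tube in the drum, with the lid level on the rim), the rack, bottle and phone look unmoved, and the job is handed in at about 34 s of the 120 s; the hand-in gave no verdict.

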